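# Slide the sample shoe home under the sprung clamp toe

### The arm

A 7-joint arm with a two-finger parallel gripper is mounted at the origin on a cart in front of the work surface, level with it; the furniture and walls round the work are solid. World frame = base frame: x ahead of the robot, y to its left, z up, the work surface at z = 0. Lengths are in m, angles in rad, forces in N, time in s.
With the tool pointing down it reaches from about 0.4 to 0.9 m from the base axis. Payload 5.5 kg.
Tool frame: the origin (TCP) lies midway between the tips of the shut fingers; the grasp point (between the pads) lies 19 mm behind it (manip.grip_depth is the distance from the TCP to the grasp point, in m); z points along the fingers, y is the line along which they close (so a half turn about z gives the same grasp; the last joint's range is limited). The gripper opens to 92 mm and grips with 3 to 60 N. Pads are 19 mm wide; open, the fingers measure 130 mm over their backs; the gripper's body (75 mm by 190 mm) begins 47 mm behind the grasp point.
Start: joints at [1.501, 0.501, -0.427, 1.55, 0.221, 1.138, -0.21], TCP at [0.212, -0.614, 0.227] pointing down, gripper open.
Joint ranges: [-2.88, 2.88], [-0.31, 2.03], [-1.54, 1.56], [0.2, 2.42], [-1.41, 4.55], [0.19, 2.02], [-2.57, 2.57]. Speed limits (rad/s): [2.57, 2.57, 3.14, 3.14, 3.14, 3.14, 3.14].

### API

Orientations are given as a unit quaternion [x, y, z, w].
In Python, from bench import manip, effector, viewer gives the robot as it stands. Calls block until the motion is done:
- manip.move_pose(position, orientation): joint-space move of the TCP to a pose.
- manip.servo_line(position, ori=None, vel=0.15): straight line of the TCP; ori=None keeps the orientation; vel is the mean speed in m/s.
- manip.movej(angles): joint-space move.
- effector.open_jaws() and effector.close(f_grip=None): open the fingers fully, or close them until they stop; f_grip is the grip in N (None keeps the last).
- manip.sleep(seconds).
- manip.solve_ik(position, orientation): joint angles nearest the present ones, or None.
- viewer.get_image(name): name is "scene" or "top" or "wrist"; returns the picture (420x560x3 uint8, red, green, blue); there is no depth.
- viewer.get_calibration(name): a dict with "vfov" (degrees; the focal length in pixels is half the picture's height over the tangent of half this angle, whatever the lens; pixels are square), "cx", "cy" (the principal point, pixels), "dist_coeffs" ([k1, k2, p1, p2, k3] as OpenCV has them; the pictures are not rectified), "eye" and "attitude" of the camera in the world. Camera axes: x right, y down, z forward; pixel columns grow to the right and rows downward; lengths in m; the calibration is good to about 2 mm. A picture is of the moment at which its call begins: read the wrist's pose just before it. get_calibration takes no time and is no camera call; for the wrist camera it gives the pose at the moment of the call.
A pose or a line that the arm cannot do raises manip.PlanningError and nothing moves.
- manip.hand_in(): hands the job in; it is judged then, once.
Readings, each from a call of its own:
- manip.current_clock(): time.
- manip.current_q(): joint angles.
- manip.current_joint_velocities(): joint speeds.
- manip.current_tau(): joint torques, N m.
- manip.current_tool_pos(): TCP position.
- manip.current_tcp_rot(): TCP orientation.
- manip.current_force(): force on the tool from outside, world axes, zero at the start.
- manip.current_wrist_torque(): the same for the moment, N m.
- manip.current_finger_gap(): finger opening in m.
- manip.current_gripper_force(): force on a finger pad.
Only numpy, scipy, OpenCV 4.12 (cv2) and the standard library are available. Lean on these libraries where they do the work, as an engineer would, in place of code of your own. Each camera call takes 0.05 s, during which the arm holds its last target. There are 200 camera calls.

### The job

Pick up the sample shoe by its tab, set it down in the mouth of the docking fixture and slide it in under the lips and the sprung toe until it stands fully home against the stop, with the toe dropped behind the hump. The head has been clamped at an unknown depth, so feel for the stop: push gently, staying below about 12 N, and leave the shoe there, without disturbing the other loose things.

Things in the scene. Friction and masses are not known exactly. Their poses are not given: they have to be found in the camera images.
- shoe: sample shoe, loose, 0.3 to 0.5 kg: smooth-sliding steel plate 100 (x) x 44 (y) x 8 mm, front corners cut off 8 x 6 mm, origin at the centre of its underside, +x is the leading end. Along its middle line it carries a dark grip tab (rear), a fixed brass test piece 30 mm across, 14 mm high (x = -2 mm), and a hump (front)
- tab_grip (a point): point to grip on the shoe's tab, 33 mm above the shoe's underside at x = -35 mm; the tab is upright, 20 (along x) x 22 mm (along y), from 8 to 45 mm above the underside; grip it across y
- hump (a point): middle of the hump's flat top, 13 mm above the shoe's underside, 22 mm wide: the hump rises from the plate at shoe x = 41 mm to the top at x = 30 to 25, and falls steeply to the plate at x = 19
- holder: docking fixture, fixed: aluminium base x = -66 to 100, 90 wide, 6 mm thick, origin under it on the channel's middle line. Its top is the channel floor (z = 6 mm). The shoe slides in along +x, x axes alike. Two rails 47 mm apart from x = 8 to 86 carry lips over the shoe's edges (lip underside z = 16, top z = 21, 38 mm between lips). With the shoe home its origin is at x = 0 to 22, z = 6
- mount: grey end plate 10 x 60 x 16 mm across the far end of the fixture's base (fixture x = 88 to 98 mm), fixed; its origin and axes are those of the docking fixture. It carries the head, which was clamped somewhere along 22 mm of travel that no reading shows: the head's block is the stop, its arm holds the toe over the channel
- mouth (a point): middle of the channel's mouth, on its floor, at fixture x = -16 mm: from here two low open-topped flared guides (tops z = 14 mm, 56 mm apart here) lead in to the rails at x = 8. The shoe can be set down from above with its front between the guides. Past the rails' start, a grey head (top z = 46, arm underside z = 34) holds the stop and the toe
- toe (a joint): height (m) of the sprung toe, a vertical plunger with black knob and a roller foot (radius 4 mm): 0 = nothing under it, 0.0042 = on the hump, 0.001 = behind it with the shoe at the rigid stop (+0.8 mm per mm short). Toe is 30 mm before the stop face, which is clamped anywhere from fixture x = 50 to 72 mm. Spring 2 to 4 N; the hump takes a push of about 2 to 8 N, then it falls until the stop
- stapler: black stapler, 130 x 34 x 36 mm, loose bystander, origin at the centre of its underside
- loupe: black eye loupe, 36 mm across and 34 mm high, loose bystander, origin at the centre of its underside
- brush: thin blue brush, 128 x 9 x 9 mm, loose bystander, origin at the centre of its underside
- hex_key: hex key with an orange sleeve, 102 x 26 x 9 mm, loose bystander, origin at the centre of its underside
Mind the look-alikes: they are no part of the job. Several things have the shape of the holder; the one meant has the colours described above.

How it is judged:
On the way:
1. the shoe, lying in the channel, lifts the toe onto its hump (value of joint toe above 0.0034 m and x of shoe in the frame of holder above -0.025 m and z of shoe in the frame of holder below 0.0085 m and angle between the x axis of shoe and the x axis of holder, either way round below 0.1 rad), for 0.05 s.
At the end, for the whole second after the job is handed in: Shoe at rest, flat on the channel floor (1.5 mm, 0.04 rad), in line with the channel (4 mm, 0.08 rad), leading end first, origin beyond x = -3 mm in the fixture's frame; toe dropped behind the hump, reading 0.3 to 2.5 mm (shoe within about 1.5 mm of the stop) (value of joint toe between 0.0003 and 0.0025 m and x of shoe in the frame of holder above -0.003 m and y of shoe in the frame of holder between -0.004 and 0.004 m and z of shoe in the frame of holder below 0.0075 m and angle between shoe's own z axis and vertical below 0.04 rad and angle between the x axis of shoe and the x axis of holder, either way round below 0.08 rad and linear speed of shoe below 0.01 m/s); the robot touches nothing.
It fails at once if the shoe presses on the head (its stop and its toe together) with more than 20 N (contact force between shoe and mount above 20 N).
It fails at once if a bystander (stapler, loupe, brush or hex key) is moved by more than 20 mm (distance of any of stapler, loupe, brush, hex_key from where it was at the start of the episode above 0.02 m).
It also fails if it takes over 64 s, if anything falls off the work surface, if the arm or the gripper's body presses on something with over 40 N, if the wrist force passes 120 N, or if a joint passes its speed limit or range.

## Working session

There is one attempt and no reset: what is moved stays moved. The work goes in short steps, each a Python script; the robot and the scene stay as the last script left them, time stands still between calls to the robot, and variables do not carry over. Pictures are saved under pics/ and viewed, at most 10 in all, crops included, and the job is handed in when it is done.

```bash
mkdir -p pics; ls; python3 - <<'E'
from bench import manip, effector, viewer
import cv2
for n in ("top","scene"):
    im=viewer.get_image(n); cv2.imwrite(f"pics/{n}0.png",cv2.resize(im[:,:,::-1],(800,600),interpolation=cv2.INTER_CUBIC)); print(n,viewer.get_calibration(n))
print(manip.current_clock(),manip.current_tcp_rot(),manip.grip_depth, viewer.get_calibration("wrist"))
E
```

```text
pics
top {'vfov': 42.064308433885074, 'cx': 274.30015093595273, 'cy': 205.57328489425598, 'dist_coeffs': array([-0.21110977,  0.        ,  0.        ,  0.        ,  0.        ]), 'eye': array([ 0.34243156, -0.05280981,  1.5969546 ]), 'attitude': array([ 0.70630987, -0.70502508,  0.04359662, -0.04653315])}
scene {'vfov': 57.91197490996263, 'cx': 278.973638246081, 'cy': 211.8525988641052, 'dist_coeffs': array([-0.05796597,  0.        ,  0.        ,  0.        ,  0.        ]), 'eye': array([0.12216067, 0.52483315, 0.63808773]), 'attitude': array([-0.27582127,  0.85930626, -0.40809505,  0.13774543])}
0.1 [ 9.86180522e-01  1.65672139e-01 -1.08481739e-04 -8.41499367e-04] 0.0188 {'vfov': 70.69309700769298, 'cx': 280.85892905589884, 'cy': 210.92721661161207, 'dist_coeffs': array([-0.06277313,  0.        ,  0.        ,  0.        ,  0.        ]), 'eye': array([ 0.28116392, -0.59027106,  0.38429885]), 'attitude': array([ 0.80684343, -0.57469907, -0.08012438,  0.11092677])}
```

View pics/top0.png

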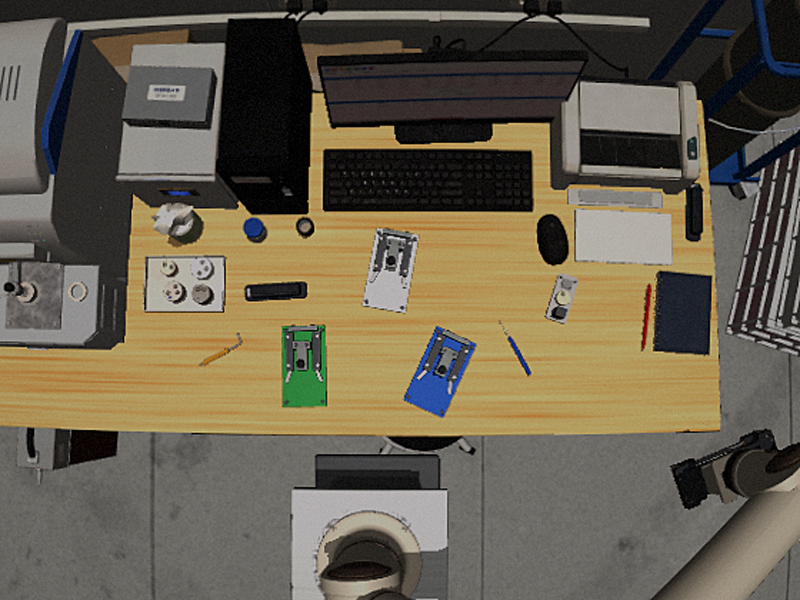

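View pics/scene0.png

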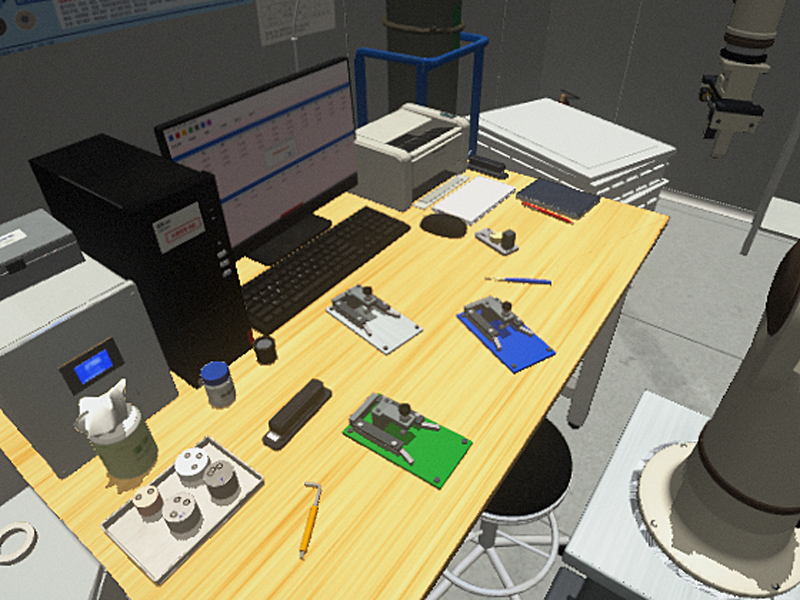

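The target is the aluminium fixture near (390,270) in the top view at 800x600, and the shoe is near (562,298). Next I'll enlarge both for measuring.

```bash
cat > h.py <<'E'
from bench import manip, effector, viewer
import cv2, numpy as np
from scipy.spatial.transform import Rotation as R
def ray(n,u,v,z,cal=None):
    c=cal or viewer.get_calibration(n); f=210/np.tan(np.radians(c["vfov"])/2)
    K=np.array([[f,0,c["cx"]],[0,f,c["cy"]],[0,0,1]])
    p=cv2.undistortPoints(np.array([[[u,v]]],float),K,c["dist_coeffs"])[0,0]
    d=R.from_quat(c["attitude"]).apply([p[0],p[1],1]); e=c["eye"]
    return e+d*(z-e[2])/d[2]
def down(yaw): # tool z down, tool x at yaw
    return (R.from_euler("z",yaw)*R.from_euler("x",np.pi)).as_quat()
E
python3 - <<'E'
from h import *
im=viewer.get_image("top")[:,:,::-1]
a=cv2.resize(im[150:230,245:305],None,fx=7,fy=7,interpolation=cv2.INTER_CUBIC)
b=cv2.resize(im[183:233,365:425],None,fx=6,fy=6,interpolation=cv2.INTER_CUBIC)
o=np.zeros((560,780,3),np.uint8); o[:,:420]=a; o[:300,420:]=b
cv2.imwrite("pics/c1.png",o)
for q in ([562,298],[390,270]): print(ray("top",q[0]*.7,q[1]*.7,0.01))
E
```

```text
[ 0.53747842 -0.39796786  0.01      ]
[ 0.5950912  -0.04206695  0.01      ]
```

View pics/c1.png

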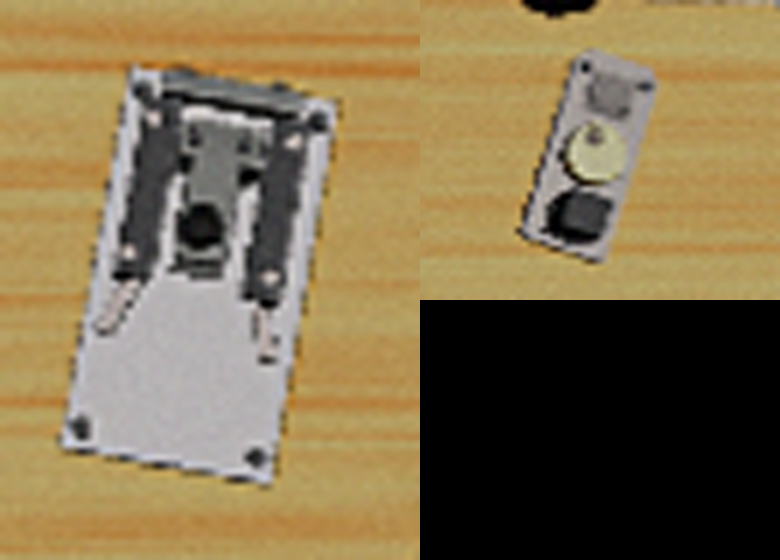

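The fixture's corners in the left crop are (133,66), (337,102), (270,483) and (63,446), with the mouth at the bottom. The shoe is in the right crop: tab at the bottom (585,212), hump at the top (608,95), rear corners (521,234) and (602,262).

```bash
cat > s1.py <<'E'
from h import *
A=lambda x,y,z: ray("top",245+(x+.5)/7-.5,150+(y+.5)/7-.5,z)
B=lambda x,y,z: ray("top",365+(x-420+.5)/6-.5,183+(y+.5)/6-.5,z)
tl,tr,br,bl=[A(*p,0.006) for p in((133,66),(337,102),(270,483),(63,446))]
far=(tl+tr)/2;near=(bl+br)/2;d=(far-near)[:2]
print("len",np.linalg.norm(d),"w",np.linalg.norm(tl-tr),np.linalg.norm(bl-br))
yf=np.arctan2(d[1],d[0]);x=d/np.linalg.norm(d);of=((far+near)/2)[:2]-x*0.017
print("fixture",of,yf)
rear=(B(521,234,.008)+B(602,262,.008))/2
h=B(608,95,.013);t=B(585,212,.045)
l=(h-rear)[:2];ys=np.arctan2(l[1],l[0]);xs=np.array([np.cos(ys),np.sin(ys)])
print("shoe yaw",ys,np.arctan2(*(h-t)[:2][::-1]),"len",np.linalg.norm(l)," 77.5 exp; tab",t[:2],rear[:2]+xs*.015)
g=(t[:2]+rear[:2]+xs*.015)/2
print(viewer.get_calibration("wrist")["eye"]-manip.current_tool_pos())
E
cat >> s1.py <<'E'
if __name__=="__main__":
    # camera offset in tool frame
    rt=R.from_quat(manip.current_tcp_rot());c=viewer.get_calibration("wrist")
    print("cam in tool",rt.inv().apply(c["eye"]-manip.current_tool_pos()),(rt.inv()*R.from_quat(c["attitude"])).as_matrix().round(2))
    for s in (ys,ys+np.pi):
        for z in (.2,.014):
            print(s,z,manip.solve_ik([*g,z],down(s)))
    for s in (yf,yf+np.pi):
        for dx in (-.09,.03):
            print("f",s,manip.solve_ik([*(of+x*dx),.02],down(s)))
E
python3 s1.py
```

```text
len 0.16497125355162687 w 0.08800395116224566 0.08808793800372583
fixture [ 0.58034296 -0.03990112] -0.1736354760362214
shoe yaw -0.3099835891805656 -0.3135037917464436 len 0.07899879826277142  77.5 exp; tab [ 0.50610783 -0.38581786] [ 0.50651767 -0.38618756]
[0.06902321 0.02351478 0.15850142]
cam in tool [ 7.29296952e-02  9.66335517e-05 -1.58496373e-01] [[-0.   -0.96 -0.27]
 [ 1.   -0.   -0.  ]
 [ 0.   -0.27  0.96]]
-0.3099835891805656 0.2 [ 0.90126699  0.49886041 -0.40046349  1.61303637  0.21387049  1.0732617
 -1.43871656]
-0.3099835891805656 0.014 [ 0.82920997  0.72492574 -0.30274461  1.71345028  0.29483976  0.74819701
 -1.50026049]
2.8316090644092275 0.2 [ 1.26983731  0.66887152 -0.97948816  1.60011863  0.58691242  1.19337349
  1.42738264]
2.8316090644092275 0.014 [ 1.18688635  0.88989114 -0.84021178  1.70044624  0.80434301  0.93286821
  1.2813025 ]
f -0.1736354760362214 [ 0.45742567  0.58495363 -0.56196662  2.06989208  0.52462535  0.62783637
 -2.20846715]
f -0.1736354760362214 [ 0.38790761  0.71763049 -0.48373494  1.77472357  0.458359    0.76315733
 -2.07590974]
f 2.9679571775535716 [ 0.68972456  0.70232148 -0.86803026  2.0630709   0.80352959  0.75433336
  0.70630162]
f 2.9679571775535716 [ 0.70556505  0.92142584 -0.97600766  1.7640581   0.91484993  0.98349822
  0.7493263 ]
```

```bash
python3 - <<'E'
from s1 import *
effector.open_jaws()
manip.move_pose([*g,.15],down(ys)); manip.servo_line([*g,.0142],vel=.12)
effector.close(f_grip=35); print("gap",manip.current_finger_gap(),manip.current_gripper_force())
manip.servo_line([*g,.15],vel=.15); print(manip.current_finger_gap(),manip.current_force(),manip.current_clock())
c=viewer.get_calibration("wrist");im=viewer.get_image("wrist")
cv2.imwrite("pics/w1.png",cv2.resize(im[:,:,::-1],(800,600),interpolation=cv2.INTER_CUBIC))
E
```

```text
len 0.16497125355162687 w 0.08800395116224566 0.08808793800372583
fixture [ 0.58034296 -0.03990112] -0.1736354760362214
shoe yaw -0.3099835891805656 -0.3135037917464436 len 0.07899879826277142  77.5 exp; tab [ 0.50610783 -0.38581786] [ 0.50651767 -0.38618756]
[0.06902321 0.02351478 0.15850142]
gap 0.021971841650329758 34.95459794998169
0.021721011243333616 [ 0.05593302  0.58407653 -4.58551564] 5.2083
```

View pics/w1.png

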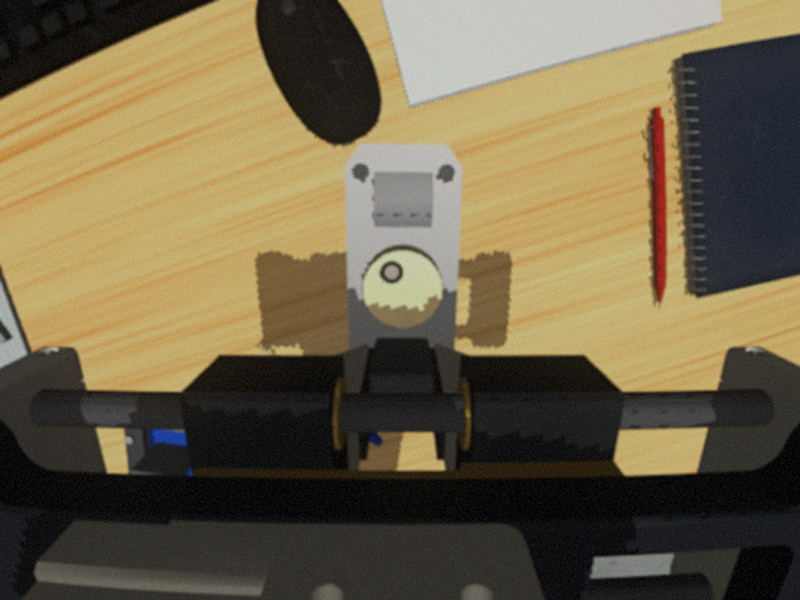

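The wrist view shows the shoe straight in the grip, with its front edge centred at (404,145). I'll check how it sits, then move over the fixture and look down.

```bash
python3 - <<'E'
from s1 import *
p=manip.current_tool_pos(); rt=R.from_quat(manip.current_tcp_rot())
for u,v,z in ((404,145,.008),(348,200,.008),(461,200,.008),(404,227,.013)):
    print("tool frame",rt.inv().apply(ray("wrist",u*.7,v*.7,p[2]-.0142+z)-p).round(4))
sx=-.030
manip.move_pose([*(of+x*(sx-.035)),.15],down(yf))
c=viewer.get_calibration("wrist");p=manip.current_tool_pos();im=viewer.get_image("wrist")
cv2.imwrite("pics/w2.png",cv2.resize(im[:,:,::-1],(800,600),interpolation=cv2.INTER_CUBIC))
import pickle;pickle.dump((c,p,manip.current_tcp_rot()),open("w2.pkl","wb"))
print(p,manip.current_q(),manip.current_clock(),manip.current_force())
E
```

```text
len 0.16497125355162687 w 0.08800395116224566 0.08808793800372583
fixture [ 0.58034296 -0.03990112] -0.1736354760362214
shoe yaw -0.3099835891805656 -0.3135037917464436 len 0.07899879826277142  77.5 exp; tab [ 0.50610783 -0.38581786] [ 0.50651767 -0.38618756]
[ 0.06987991 -0.02280283  0.15833393]
tool frame [0.0866 0.0012 0.006 ]
tool frame [ 0.0667 -0.0201  0.006 ]
tool frame [0.0667 0.0229 0.006 ]
tool frame [0.057  0.0012 0.001 ]
[ 0.51681982 -0.03069433  0.15001158] [ 0.45431087  0.3793699  -0.53850553  1.94844259  0.25029139  0.87873438
 -1.96172896] 6.65 [-0.18823445 -0.73273786 -5.03931071]
```

View pics/w2.png

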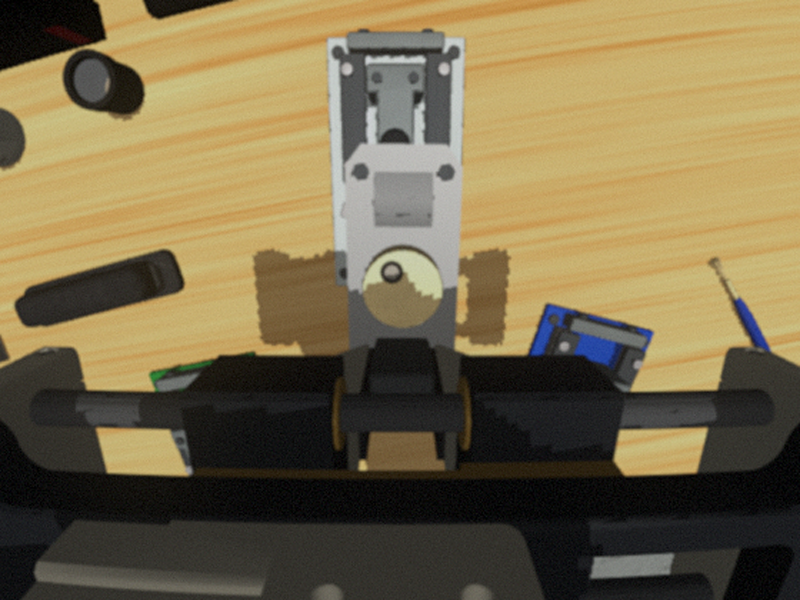

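The fixture is in line ahead of the shoe. Its far corners are at (328,38) and (466,38), its left edge runs to (337,283), and its right edge shows at (462,150). Both lines come from the same camera, so I can compare them.

```bash
python3 - <<'E'
from s1 import *
p=manip.current_tool_pos(); rt=R.from_quat(manip.current_tcp_rot());rf=R.from_euler("z",yf)
im=viewer.get_image("wrist")[:,:,::-1]
cv2.imwrite("pics/w3.png",cv2.resize(im[15:125,215:340],(800,704),interpolation=cv2.INTER_CUBIC)[:600])
for u,v,z in ((328,38,.006),(466,38,.006),(337,283,.006),(462,150,.006),(348,60,.021),(445,60,.021)):
    w=ray("wrist",u*.7,v*.7,z); print("fix est",rf.inv().apply(w-[*of,0]).round(4),"tool",rt.inv().apply(w-p).round(4))
E
```

```text
len 0.16497125355162687 w 0.08800395116224566 0.08808793800372583
fixture [ 0.58034296 -0.03990112] -0.1736354760362214
shoe yaw -0.3099835891805656 -0.3135037917464436 len 0.07899879826277142  77.5 exp; tab [ 0.50610783 -0.38581786] [ 0.50651767 -0.38618756]
[ 0.07181522 -0.01296983  0.1585435 ]
fix est [0.1009 0.0447 0.006 ] tool [ 0.1648 -0.0474  0.144 ]
fix est [ 0.1005 -0.0446  0.006 ] tool [0.1647 0.0419 0.1441]
fix est [-0.0622  0.0451  0.006 ] tool [ 0.0017 -0.0472  0.1439]
fix est [ 0.0305 -0.0438  0.006 ] tool [0.0947 0.0414 0.144 ]
fix est [0.0835 0.0304 0.021 ] tool [ 0.1474 -0.033   0.129 ]
fix est [ 0.0832 -0.0298  0.021 ] tool [0.1474 0.0271 0.129 ]
```

View pics/w3.png

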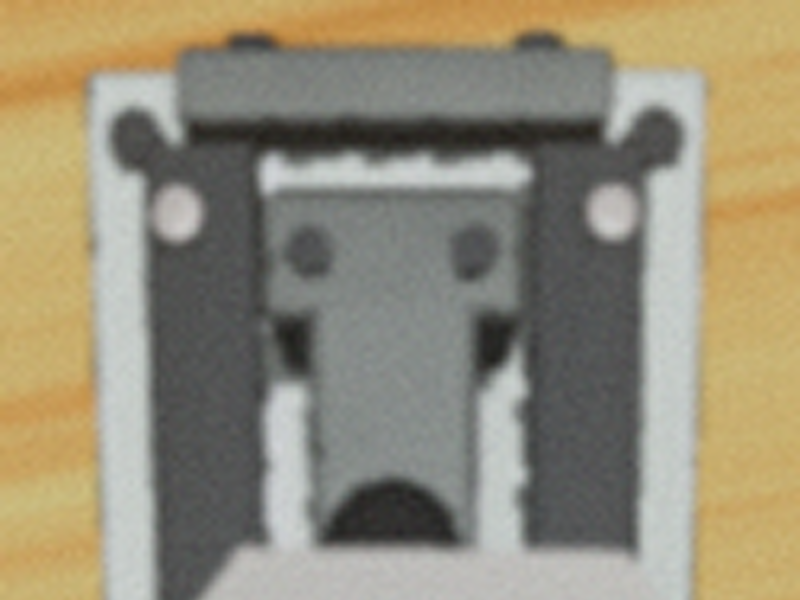

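```bash
cat >> h.py <<'E'
def goto(target,q,vel=.1,n=2):
    """line, then trim steady-state position error"""
    cmd=np.array(target,float)
    for _ in range(n):
        manip.servo_line(cmd,q,vel=vel); manip.sleep(.15)
        e=np.array(target)-manip.current_tool_pos(); print("err mm",(e*1e3).round(2)); cmd=cmd+e
    return cmd
E
python3 - <<'E'
from s1 import *
yv=np.array([-x[1],x[0]])
print("now",manip.current_tool_pos(),"cmd",of-x*.065)
T=lambda fx,fy,z: np.array([*(of+x*fx+yv*fy),z])
goto(T(-.087,.0013,.08),down(yf),n=1)
cmd=goto(T(-.087,.0013,.034),down(yf),vel=.06)
p=manip.current_tool_pos();rt=R.from_quat(manip.current_tcp_rot())
print("yaw err",rt.as_euler("zyx")[0]-yf, (rt*R.from_quat(down(yf)).inv()).as_rotvec(), manip.current_clock(),manip.current_force())
im=viewer.get_image("wrist")[:,:,::-1]
cv2.imwrite("pics/w4.png",cv2.resize(im[10:270,150:410],(600,600),interpolation=cv2.INTER_CUBIC))
E
```

```text
len 0.16497125355162687 w 0.08800395116224566 0.08808793800372583
fixture [ 0.58034296 -0.03990112] -0.1736354760362214
shoe yaw -0.3099835891805656 -0.3135037917464436 len 0.07899879826277142  77.5 exp; tab [ 0.50610783 -0.38581786] [ 0.50651767 -0.38618756]
[ 0.07183995 -0.01298157  0.15852904]
now [ 0.51672825 -0.03077359  0.14992684] cmd [ 0.51632035 -0.02867144]
err mm [-0.94  0.08 -0.73]
err mm [-0.43  0.03 -0.43]
err mm [ 0.36 -0.03  0.36]
yaw err 0.3473014260221131 [-1.70213205e-05 -1.91354527e-04 -3.04723207e-05] 9.2 [-0.51127951  0.11632567 -5.69858452]
```

View pics/w4.png

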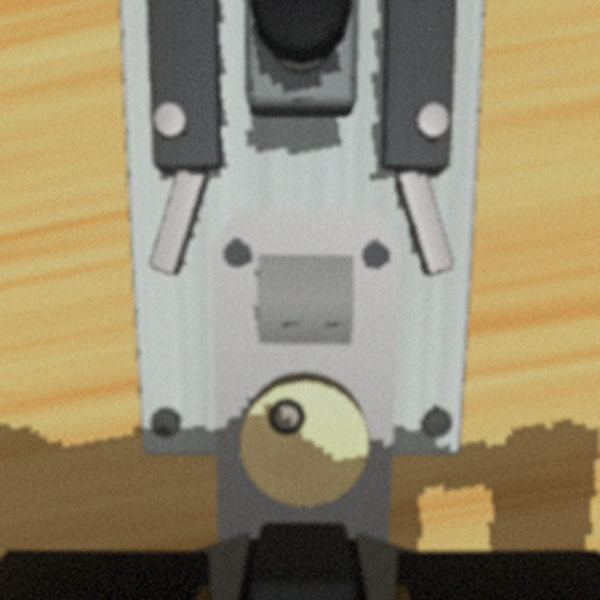

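The shoe's centre line is at about column 306 and the fixture's at about 303, so the shoe sits 0.7 mm to the right. Its front lies between the guides. I'll trim that, lower it to contact, then slide it in small force-checked steps.

```bash
cat > s2.py <<'E'
from s1 import *
yv=np.array([-x[1],x[0]])
T=lambda fx,fy,z: np.array([*(of+x*fx+yv*fy),z])
FY=.0020
def fw(n=1):
    f=np.mean([manip.current_force() for _ in range(n)],0); return np.array([f[:2]@x,f[:2]@yv,f[2]])
def fpos():
    p=manip.current_tool_pos();return np.array([(p[:2]-of)@x,(p[:2]-of)@yv,p[2]])
E
python3 - <<'E'
from s2 import *
manip.servo_line(T(-.087,FY,.034),vel=.05);manip.sleep(.2);f0=fw();print("base",f0,fpos())
z=.0235
manip.servo_line(T(-.087,FY,z),vel=.05);manip.sleep(.1)
while z>.016:
    f=fw()-f0
    if f[2]>2.5: break
    z-=.0005; manip.servo_line(T(-.087,FY,z),vel=.02)
print("z",z,fpos(),f,manip.current_clock())
np.save("st.npy",[z,*f0])
E
```

```text
len 0.16497125355162687 w 0.08800395116224566 0.08808793800372583
fixture [ 0.58034296 -0.03990112] -0.1736354760362214
shoe yaw -0.3099835891805656 -0.3135037917464436 len 0.07899879826277142  77.5 exp; tab [ 0.50610783 -0.38581786] [ 0.50651767 -0.38618756]
[ 0.07191723 -0.01282967  0.15853329]
base [ 0.43482289 -0.04582464 -4.24965293] [-0.08704102  0.0019961   0.03398631]
z 0.019499999999999997 [-0.08682931  0.00204677  0.02005488] [-3.51220502 -0.20308753  9.0383847 ] 12.1583
```

```bash
cat > slide.py <<'E'
from s2 import *
import sys
def slide(fx,end,step,fmax,vel,fy=FY):
    z,*f0=np.load("st.npy"); log=[]
    while fx<end-1e-9:
        fx+=step; manip.servo_line(T(fx,fy,z),vel=vel); manip.sleep(.04)
        f=fw(3)-f0; p=fpos(); log.append((fx,*p,*f))
        if f[2]>6: z+=.0001
        if f[2]<2: z-=.0001
        if -f[0]>fmax or abs(f[1])>12: print("STOP"); break
    np.save("st.npy",[z,*f0])
    for r in log: print("cmd %.1f at %.1f y %.2f z %.2f | F %.1f %.1f %.1f"%(*[v*1e3 for v in r[:4]],*r[4:]))
    print("clock",manip.current_clock(),"fx",fx)
E
python3 - <<'E' | tail -n +5
from slide import *
st=np.load("st.npy"); st[0]=.0199; np.save("st.npy",st)
manip.servo_line(T(-.087,FY,.0199),vel=.02); manip.sleep(.2); print(fw(3)-st[1:])
slide(-.087,-.063,.003,7,.03)
E
```

```text
[-1.99450014 -0.94626455  5.97114378]
cmd -84.0 at -83.5 y 2.17 z 20.05 | F -1.2 0.4 7.0
cmd -81.0 at -80.7 y 2.13 z 20.06 | F -0.8 -0.2 7.8
cmd -78.0 at -77.8 y 2.07 z 20.11 | F -1.1 0.2 5.9
cmd -75.0 at -74.9 y 2.02 z 20.08 | F -1.8 0.6 6.6
cmd -72.0 at -71.8 y 1.96 z 20.11 | F -0.8 0.8 4.2
cmd -69.0 at -68.9 y 1.92 z 20.10 | F -0.5 -0.3 4.9
cmd -66.0 at -65.8 y 1.96 z 20.10 | F -1.4 -0.5 3.7
cmd -63.0 at -62.8 y 1.97 z 20.12 | F 0.2 -0.0 2.8
clock 14.9417 fx -0.06299999999999997
```

```bash
python3 - <<'E' | tail -n +5
from slide import *
slide(-.063,-.008,.001,9,.015)
E
```

```text
STOP
cmd -62.0 at -62.3 y 1.97 z 20.09 | F -1.8 -0.6 3.8
cmd -61.0 at -61.0 y 1.97 z 20.11 | F -0.8 -0.4 3.2
cmd -60.0 at -59.9 y 1.97 z 20.11 | F -0.0 -0.5 1.5
cmd -59.0 at -58.8 y 1.98 z 20.14 | F -0.2 1.0 2.3
cmd -58.0 at -57.8 y 2.01 z 20.12 | F -0.5 -0.7 2.7
cmd -57.0 at -56.9 y 2.00 z 20.12 | F -0.5 -1.0 3.8
cmd -56.0 at -55.8 y 1.98 z 20.13 | F -1.8 0.5 2.9
cmd -55.0 at -54.9 y 2.04 z 20.12 | F -0.5 0.6 4.2
cmd -54.0 at -53.9 y 1.99 z 20.11 | F -0.6 -0.3 4.1
cmd -53.0 at -52.9 y 2.01 z 20.10 | F -1.5 0.6 5.0
cmd -52.0 at -51.8 y 1.99 z 20.12 | F -2.0 0.8 3.9
cmd -51.0 at -50.8 y 2.00 z 20.12 | F -1.6 -0.3 4.8
cmd -50.0 at -49.8 y 2.02 z 20.11 | F -0.9 0.8 4.2
cmd -49.0 at -48.9 y 2.00 z 20.12 | F -1.3 -1.3 5.0
cmd -48.0 at -47.9 y 2.03 z 20.10 | F -1.1 -0.2 4.8
cmd -47.0 at -46.9 y 2.02 z 20.11 | F -2.0 -0.7 5.8
cmd -46.0 at -46.7 y 2.01 z 20.13 | F -4.8 -0.7 9.8
cmd -45.0 at -46.3 y 2.01 z 20.11 | F -7.1 0.3 10.2
cmd -44.0 at -45.5 y 1.93 z 20.13 | F -6.4 0.2 10.2
cmd -43.0 at -44.6 y 1.96 z 20.10 | F -6.6 0.6 10.0
cmd -42.0 at -43.8 y 1.96 z 20.12 | F -7.5 -0.1 7.6
cmd -41.0
[... 261 characters left out ...]
36.9 y 1.83 z 20.33 | F -3.4 -0.4 -0.1
cmd -35.0 at -35.2 y 1.83 z 20.44 | F -2.2 0.1 -3.5
cmd -34.0 at -34.0 y 1.83 z 20.55 | F -1.6 -0.5 -5.3
cmd -33.0 at -32.9 y 1.91 z 20.65 | F -2.4 1.0 -5.0
cmd -32.0 at -31.3 y 2.07 z 20.81 | F -0.5 0.2 -4.3
cmd -31.0 at -30.3 y 2.09 z 20.72 | F 0.9 0.4 -4.9
cmd -30.0 at -29.4 y 2.05 z 20.61 | F 2.1 0.7 -3.6
cmd -29.0 at -28.7 y 2.07 z 20.41 | F 2.7 -0.2 -3.8
cmd -28.0 at -27.9 y 2.03 z 20.29 | F 1.2 0.0 -1.8
cmd -27.0 at -27.6 y 1.99 z 20.18 | F -3.6 -0.6 2.6
cmd -26.0 at -27.6 y 1.98 z 20.14 | F -5.6 -1.5 6.9
cmd -25.0 at -27.5 y 1.94 z 20.15 | F -8.5 0.2 8.8
cmd -24.0 at -27.6 y 1.88 z 20.11 | F -12.0 -0.1 11.8
clock 26.3167 fx -0.023999999999999966
```

The log shows the ramp, the hump top, the drop, then a hard stop at TCP x = -27.6 mm, which puts the shoe home at about x = 7.4 mm. I'll relax the push, release, back off and check.

```bash
python3 - <<'E' | tail -n +5
from slide import *
z,*f0=np.load("st.npy")
manip.servo_line(T(-.0265,FY,.0201),vel=.015); manip.sleep(.2); print(fw(3)-f0,fpos())
effector.open_jaws(); manip.sleep(.2); print("open",manip.current_finger_gap(),manip.current_force())
manip.servo_line(T(-.0276,FY,.10),vel=.08)
manip.servo_line(T(-.07,FY,.14),vel=.15); manip.sleep(.2)
im=viewer.get_image("wrist")[:,:,::-1]
cv2.imwrite("pics/w5.png",cv2.resize(im[0:240,160:400],(600,600),interpolation=cv2.INTER_CUBIC))
print(manip.current_clock(),manip.current_force())
E
```

```text
[-6.25516273 -0.84491201  6.46941811] [-0.0275295   0.00186518  0.0201322 ]
open 0.09184292017503137 [-0.16242257 -0.22197093 -0.2134705 ]
30.1667 [-0.21104479 -0.95126272 -0.39507586]
```

View pics/w5.png

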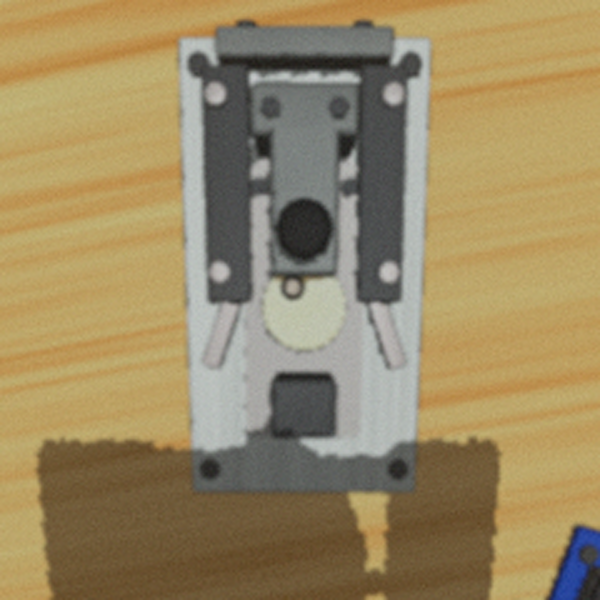

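The shoe sits straight under the lips, the tab is at (303,405), the front is against the block, and the hand is clear.

```bash
python3 - <<'E'
from bench import manip
print(manip.hand_in())
E
```

```text
the job is handed in; nothing more can be done
None
```

I docked the shoe and handed the job in at about 30 s. It rode over the hump, dropped behind it and stood against the stop, with a peak push of about 12 N at the wrist, right at your 12 N limit; I couldn't read the toe height directly, and no score came back.

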